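Prove a gap gauge and set it in a weld joint

TASK

Take the slab-handled gap gauge out of the tool rack and prove it: stand its blade fully home in the slot of the setting block and let go of it there. Then take it again, guide its blade down into the open joint between the two bars in the welding jig until its collar rests on the bars, about midway between the rails, and leave it standing there on its own. Do not drop the gauge, and leave the other tools and everything else on the table where they are.

Things in the scene. Friction and masses are not known exactly. Their poses are not given: they have to be found in the camera images.
- gauge: Gap gauge, steel, 0.2 kg, the only rack tool with a flat slab handle; stands blade down. Origin: centre of its collar's underside; z up, x across its thickness, y across its width. Blade 4 (x) x 20 (y) mm, z -30 to 0 mm; collar (shoulder) 20 x 30 mm, z 0 to 6; slab handle 14 x 30 mm, z 6 to 58. A half turn about z makes no difference.
- gauge_handle (a point): Point on the gauge's axis, 34 mm above its origin, in the slab handle: a good height to grip, across the narrow edges (30 mm, along y) or the broad faces (14 mm, along x).
- rack: Fixed steel rack, plate 124 (x) x 64 (y) x 36 mm high, origin centre of underside. Three slots 6 x 26 mm at x = -30, 0, 30 mm hold gauge, scraper and file in any order, collars on the plate, axes along the rack's. A cheek at each end (x 51.5 to 59.5 mm) rises 50 mm over the plate. Along x only 13 to 15 mm lie between handles: fingers fit only at the slab's narrow edges (y sides).
- block: Fixed setting block, plain steel, 80 (x) x 60 (y) x 36 mm high, free all round and above; origin centre of underside, z up. One slot through its top.
- block_slot (a point): Centre of the setting block's slot mouth, on its top face, 36 mm above the table; the block's axes. Slot 6 (x) x 26 (y) mm, right through, with a 2 mm lead-in. The gauge is home when its collar lies on the block's top: its origin at this point, its x along the block's x (either way).
- jig: Fixed welding jig, 180 (x) x 70 (y) mm: two steel bars end to end along x, tops 36 mm above the table. Side rails rise 50 mm over the bars; the channel between is 48 mm wide (y -24 to 24 mm). Straps cross the rails at x = -75 and 75 mm, 22 mm wide, tops with bolts 63 mm over the bars, a stud under each. Origin: centre of underside, below the gap; z up.
- jig_gap (a point): Middle of the open joint between the bars, level with their tops, midway between the rails; the jig's axes. Gap 6 mm (x), 46 mm long (y), right through, 2 mm lead-in. Home: gauge collar on the bars, gauge origin here, gauge x along jig x (either way). Fingers do not fit between rails and narrow edges, only along the channel on the broad faces.
- scraper: Scraper with a round wooden handle, 20 mm diameter, stands in the rack; same blade and collar as the gauge; top 68 mm above the rack plate; origin at collar underside.
- file: Square-handled file, handle 16 x 16 mm, stands in the rack; same blade and collar as the gauge; top 56 mm above the rack plate; origin at collar underside.
- cup_brush: Wire cup brush, mouth down, 60 mm diameter, 44 mm tall. Bystander. Origin at the middle of its underside.
- bracket: Aluminium angle bracket, foot 50 x 45 mm, 45 mm tall. Bystander. Origin at the middle of its underside.
- nut: Large steel nut, 36 mm across, 18 mm tall. Bystander. Origin at the middle of its underside.
- clamp: Small steel C-clamp lying flat, 70 x 55 mm, 12 mm high. Bystander. Origin at the middle of its underside.
Not all that is in view belongs to the job. What is shaped like the gauge but orange is not meant. Leave any purple look-alike of the block alone.

How it is judged:
On the way, in this order (a step that is already met when the one before it is completed fails the run):
1. The gauge stands fully home in the setting block's slot, upright, still and released (x of gauge in the frame of block between -0.003 and 0.003 m and y of gauge in the frame of block between -0.005 and 0.005 m and z of gauge in the frame of block between 0.0335 and 0.0385 m and angle between gauge's own z axis and vertical below 0.06 rad and angle between the x axis of gauge and the x axis of block, either way round below 0.15 rad and linear speed of gauge below 0.02 m/s and contact force between the fingers and gauge below 0.1 N), for 0.2 s.
2. The gauge's blade is guided into the jig's joint, at least 8 mm deep, while the gripper still holds it (x of gauge in the frame of jig between -0.004 and 0.004 m and y of gauge in the frame of jig between -0.01 and 0.01 m and z of gauge in the frame of jig below 0.058 m and contact force between the fingers and gauge above 1 N), for 0.04 s.
At the end, for the whole second after the job is handed in: The gauge stands in the jig's joint with its collar on the bars (height within 2.5 mm), centred on the gap (within 3 mm) and within 7 mm of midway between the rails, upright within 0.06 rad and square to the gap within 0.15 rad, at rest and released (x of gauge in the frame of jig between -0.003 and 0.003 m and y of gauge in the frame of jig between -0.007 and 0.007 m and z of gauge in the frame of jig between 0.0335 and 0.0385 m and angle between gauge's own z axis and vertical below 0.06 rad and angle between the x axis of gauge and the x axis of jig, either way round below 0.15 rad and linear speed of gauge below 0.02 m/s and contact force between the fingers and gauge below 0.1 N); the robot touches nothing.
It fails at once if The scraper or the file in the rack is shifted by more than 15 mm (distance of any of scraper, file from where it was at the start of the episode above 0.015 m).
It fails at once if A bystander on the table is shifted by more than 25 mm (distance of any of cup_brush, bracket, nut, clamp from where it was at the start of the episode above 0.025 m).
It fails at once if The gauge is dropped: it falls or is thrown faster than 0.45 m/s (about 10 mm of free fall) out of the fingers (contact force between the fingers and gauge below 0.1 N and linear speed of gauge above 0.45 m/s).
It also fails if it takes over 64 s, if anything falls off the work surface, if the arm or the gripper's body presses on something with over 40 N, if the wrist force passes 120 N, or if a joint passes its speed limit or range.

ROBOT

A 6-joint arm with a two-finger parallel gripper is mounted at the origin on the work surface. World frame = base frame: x ahead of the robot, y to its left, z up, the work surface at z = 0. Lengths are in m, angles in rad, forces in N, time in s.
With the tool pointing down it reaches from about 0.25 to 0.775 m from the base axis. Payload 4 kg.
Tool frame: the origin (TCP) lies at the very end of the fingers, on their centre line; the grasp point (between the pads) lies 19 mm behind it (pinch_z is the distance from the TCP to the grasp point, in m); z points along the fingers, y is the line along which they close (so a half turn about z gives the same grasp; the last joint's range is limited). The gripper opens to 94 mm and grips with 3 to 60 N. Pads are 16 mm wide; open, the fingers measure 119 mm over their backs; the gripper's body (75 mm by 177 mm) begins 78 mm behind the grasp point.
Start: joints at [1.149, 0.087, 1.371, -0, 1.684, -0.103], TCP at [0.172, 0.522, 0.206] pointing down, gripper open.
Joint ranges: [-3.1, 3.1], [-0.76, 2.03], [0.27, 2.55], [-1.08, 4.22], [0.17, 2.65], [-2.57, 2.57]. Speed limits (rad/s): [2.79, 2.79, 3.14, 3.14, 3.14, 3.14].

INTERFACE

Orientations are given as [roll, pitch, yaw] about the fixed x, y, z axes, in that order (R = Rz(yaw) Ry(pitch) Rx(roll)).
In Python, from station import * gives the robot as it stands.
- The arm moves only by the tool step_arm, never from a script. Its argument "increments" is a list of rows, each an object with "twist": the turn, a rotation vector about the tool's x, y, z in units of 6 degrees (1.0 is 6 degrees), a list of three; "offset": the shift along the tool's x, y, z in units of 60 mm (1.0 is 60 mm), a list of three; "claw": the finger opening in mm, from 0 to 94. In form: [{"twist": [ax, ay, az], "offset": [x, y, z], "claw": claw}, ...]. A call has 1 to 12 rows; each row shifts and turns the commanded pose from where the row before left it, along the tool's axes as they then stand; what a row does not reach is not made up. A row lasts 1/8 s, in which the tool goes at most 62.5 mm and 10.7 degrees, less where a joint would pass 70% of its speed; a pose out of reach is approached as far as the arm can. A call is refused whole if a number of a shift passes 1 or a number of a turn 1, either way. A call with a gripper value outside its range is refused whole. The fingers move at their own pace and stop on an object; "force" is the grip in N (left out, the last holds). Time passes only in rows, so rows that do not move let the fingers close. It gives the time, the measured TCP pose, the force, the opening and the grip force at its end, in the units of the state.
- state(): the state, without advancing time (a new reading comes with each control period).
- read_camera(name): name is "scene" or "top" or "wrist"; returns a dict with "pixels" (400x640x3 uint8, red, green, blue), "z_map" (400x640 float32, m along the optical axis (not along the pixel's ray), 0 where there is no reading), "mtx" (3x3 intrinsics, pixels), "dist_coeffs" ([k1, k2, p1, p2, k3] as OpenCV has them; the pictures are not rectified), "T" (4x4, takes a point from camera to world coordinates); the wrist camera has in their place "mount" (4x4, takes a point from camera to tool coordinates, whose origin is the TCP and whose axes are the flange's). Camera axes: x right, y down, z forward; pixel columns grow to the right and rows downward; lengths in m; the calibration is good to about 2 mm. A picture is of the moment at which its call begins: read the wrist's pose just before it.
- finish_job(): hands the job in; it is judged then, once.
Trained networks look in a picture, given as the dict that the camera call returned (one of the last four; its "shot" number tells which), for a name from the list of things; names that differ only in an ending like _2 or _b are one class to them, and where a whole thing is asked for, a point or a joint stands for the part that bears it (a point fixed in the world has none). Each returns a list of dicts, best first, with "score" (0 to 1); they miss things now and then, are a little off and sometimes report something else, mostly with a low value. They report only what shows in the picture. A call takes as long as a camera call. They do not tell look-alikes from the thing itself.
- find_in(picture, target): "location" ([x, y, z] in m, in world coordinates, good to about 4 mm: the middle of the surface that is visible of it).
The state is a dict: "time_s": time; "qpos": joint angles; "joint_velocities": joint speeds; "effort": joint torques, N m; "position": TCP position; "orientation": TCP orientation; "force": force on the tool from outside, world axes, zero at the start; "wrist_torque": the same for the moment, N m; "opening": finger opening in m; "finger_force": force on a finger pad.
Only numpy, scipy, OpenCV 4.12 (cv2) and the standard library are available. Lean on these libraries where they do the work, as an engineer would, in place of code of your own. Each camera call takes 0.05 s, during which the arm holds its last target. There are 200 camera calls.

## Working session

There is one attempt and no reset: what is moved stays moved. The work goes in short steps, Python scripts to look and compute and a tool call to move; the robot and the scene stay as the last step left them, time stands still between calls to the robot, and variables do not carry over. Pictures are saved under pics/ and viewed, at most 10 in all, crops included, and the job is handed in when it is done.

Besides the shell and the picture viewer there is one more tool, called as name([rows], argument=value, ...), one row to a line, values as JSON. step_arm: Moves the arm, as the interface text tells. Its arguments: {"type":"object","properties":{"increments":{"type":"array"},"force":{"type":"number"}},"required":["increments"]}

```bash
mkdir -p pics; ls
cat > h.py <<'E'
from station import *
import numpy as np, cv2
def pts(c,T=None):
    T=c["T"] if T is None else T
    h,w=c["z_map"].shape
    u,v=np.meshgrid(np.arange(w),np.arange(h))
    n=cv2.undistortPoints(np.stack([u,v],-1).reshape(-1,1,2).astype(np.float64),np.array(c["mtx"]),np.array(c["dist_coeffs"])).reshape(h,w,2)
    z=c["z_map"]
    P=np.dstack([n*z[...,None],z])
    return P@np.array(T)[:3,:3].T+np.array(T)[:3,3]
def save(c,n,box=None,s=1):
    im=c["pixels"][...,::-1]
    if box: im=im[box[1]:box[3],box[0]:box[2]]
    cv2.imwrite("pics/"+n,cv2.resize(im,None,fx=s,fy=s,interpolation=cv2.INTER_CUBIC))
E
python3 - <<'E'
from h import *
print(state())
for n in ("top","scene"):
    c=read_camera(n); save(c,n+"0.png"); np.savez("/tmp/"+n+".npz",**{k:np.array(v) for k,v in c.items()})
    print(n,c["mtx"],np.round(c["T"],3).tolist())
    for t in ("gauge","rack","block","jig","scraper","file","cup_brush","bracket","nut","clamp","gauge_handle","block_slot","jig_gap"):
        try: r=find_in(c,t)
        except Exception as e: r=[]; print(t,e)
        print(t,[(round(d["score"],2),np.round(d["location"],3).tolist()) for d in r[:4]])
E
```

```text
pics
{'time_s': 0.0, 'qpos': array([ 1.14894133e+00,  8.79333264e-02,  1.37225400e+00, -9.14713444e-06,
        1.68361509e+00, -1.03075771e-01]), 'joint_velocities': array([ 0.000799  ,  0.00021771,  0.00035025,  0.00086476,  0.00022476,
       -0.00050327]), 'effort': array([ 1.02830713e-04, -3.40183282e+01, -3.02424502e+01,  7.19020609e-02,
        3.27360677e-02, -1.60730865e-04]), 'position': array([0.1721386 , 0.52177885, 0.20431618]), 'orientation': array([-3.13939369e+00, -2.18325801e-04,  2.82281217e+00]), 'force': array([-0.01754024,  0.15087077, -0.90088355]), 'wrist_torque': array([-0.03538496,  0.01808998, -0.01900589]), 'finger_force': 0.0, 'opening': 0.09418373909297645}
top [[517.83655794   0.         308.51205069]
 [  0.         517.83655794 204.57356996]
 [  0.           0.           1.        ]] [[0.018, -0.994, 0.104, 0.385], [-1.0, -0.02, -0.016, 0.01], [0.018, -0.104, -0.994, 1.313], [0.0, 0.0, 0.0, 1.0]]
gauge [(0.6, [0.572, -0.024, 0.091]), (0.5, [0.487, -0.068, 0.094])]
rack [(0.71, [0.609, -0.029, 0.035])]
block [(0.97, [0.515, 0.252, 0.031]), (0.73, [0.555,
[... 920 characters left out ...]
52, 0.238, 0.032]), (0.75, [0.563, 0.109, 0.036]), (0.2, [0.611, -0.035, 0.065])]
jig [(0.71, [0.49, -0.279, 0.063])]
scraper [(0.74, [0.675, 0.158, 0.002]), (0.45, [0.638, -0.036, 0.075])]
file [(0.74, [0.583, -0.032, 0.066]), (0.57, [0.61, -0.036, 0.063])]
cup_brush [(0.8, [0.402, 0.112, 0.022]), (0.45, [0.61, -0.036, 0.063])]
bracket [(0.59, [0.672, 0.159, 0.004])]
nut [(0.52, [0.403, -0.135, 0.018])]
clamp [(0.78, [0.66, -0.185, 0.015])]
gauge_handle [(0.75, [0.581, -0.028, 0.071]), (0.74, [0.494, -0.076, 0.058]), (0.19, [0.608, -0.038, 0.064])]
block_slot [(0.96, [0.519, 0.246, 0.039]), (0.92, [0.559, 0.11, 0.034])]
jig_gap [(0.81, [0.487, -0.276, 0.062]), (0.39, [0.659, -0.184, 0.01])]
```

View pics/top0.png

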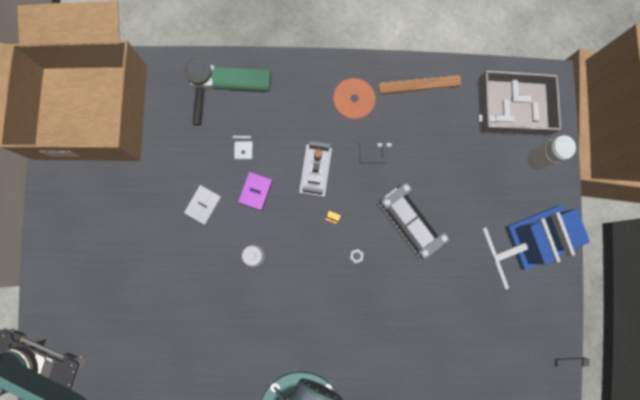

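View pics/scene0.png

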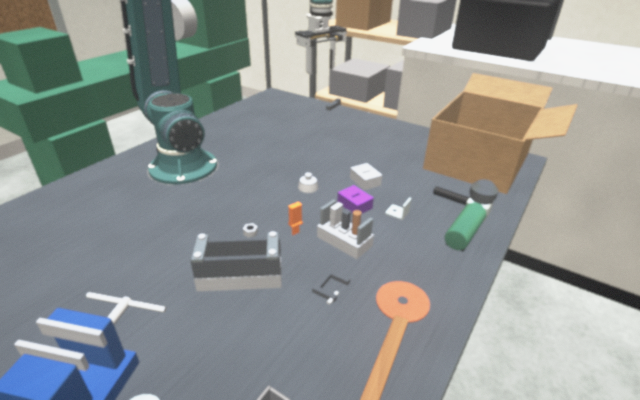

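The top view shows the rack at (316,170), the orange look-alike at (333,217), the grey block at (202,204) with its purple look-alike at (255,190), and the jig at (413,222). In the scene view the rack tools, near to far, are a light slab (336,213), a dark square handle (346,218) and a wooden handle (356,222).

Candidates for the gauge are the orange piece in top (333,217), the rack's light slab at about (312,178), the dark file in the middle and the wooden scraper. I take the light slab and will check it in a close wrist view.

Run:
```python
from h import *
c=dict(np.load("/tmp/top.npz")); P=pts(c)
def rect(n,box,zlo,zhi):
    m=np.zeros(P.shape[:2],bool); m[box[1]:box[3],box[0]:box[2]]=1
    m&=(P[...,2]>zlo)&(P[...,2]<zhi)
    q=P[m]; (cx,cy),(w,h),a=cv2.minAreaRect(q[:,:2].astype(np.float32))
    print(n,len(q),np.round([cx,cy,np.median(q[:,2]),w,h,a],3))
rect("rack plate",(290,130,345,205),.025,.045)
rect("rack all",(290,130,345,205),.025,.12)
rect("block",(180,180,225,230),.025,.045)
rect("purple",(235,165,278,215),.025,.045)
rect("jig",(370,175,455,265),.03,.12)
rect("jig rails",(370,175,455,265),.075,.09)
s=state(); print(s["position"],s["qpos"])
w=read_camera("wrist"); print(np.round(w["mount"],3).tolist(),w["mtx"])
```

```text
rack plate 817 [ 6.0700e-01 -2.6000e-02  3.5000e-02  6.4000e-02  1.2500e-01  8.2474e+01]
rack all 1337 [ 6.0700e-01 -2.6000e-02  3.8000e-02  6.4000e-02  1.2500e-01  8.2474e+01]
block 760 [5.1500e-01 2.5400e-01 3.4000e-02 6.3000e-02 8.1000e-02 6.1687e+01]
purple 771 [5.5200e-01 1.2400e-01 3.4000e-02 6.1000e-02 8.1000e-02 7.1738e+01]
jig 2387 [ 0.48  -0.265  0.073  0.181  0.078 37.261]
jig rails 647 [ 0.48  -0.265  0.085  0.181  0.077 36.993]
[0.17240183 0.52228615 0.20551276] [ 1.14887303e+00  8.71746669e-02  1.37071373e+00  5.00682467e-06
  1.68362057e+00 -1.03087397e-01]
[[-0.0, -0.965, -0.263, 0.076], [1.0, 0.0, -0.0, -0.001], [0.0, -0.263, 0.965, -0.179], [0.0, 0.0, 0.0, 1.0]] [[328.16717758   0.         316.12816895]
 [  0.         328.16717758 200.39692964]
 [  0.           0.           1.        ]]
```

step_arm([
  {"twist":[0,0,0],"offset":[-0.77,-0.54,0],"claw":94},
  {"twist":[0,0,0],"offset":[-0.77,-0.54,0],"claw":94},
  {"twist":[0,0,0],"offset":[-0.77,-0.54,0],"claw":94},
  {"twist":[0,0,0],"offset":[-0.77,-0.54,0],"claw":94},
  {"twist":[0,0,0],"offset":[-0.77,-0.54,0],"claw":94},
  {"twist":[0,0,0],"offset":[-0.77,-0.54,0],"claw":94},
  {"twist":[0,0,0],"offset":[-0.77,-0.54,0],"claw":94},
  {"twist":[0,0,0],"offset":[-0.77,-0.54,0],"claw":94},
  {"twist":[0,0,0],"offset":[-0.77,-0.54,0],"claw":94},
  {"twist":[0,0,0],"offset":[-0.77,-0.54,0],"claw":94},
  {"twist":[0,0,-0.9],"offset":[-0.5,-0.54,0],"claw":94},
  {"twist":[0,0,-0.9],"offset":[0,0,0],"claw":94},
])

```text
time_s: 2.95
position: [0.5288, 0.0267, 0.2048]
orientation: [-3.141, -0.001, 3.01]
force: [-0.1, 0.9, -0.4]
opening: 0.0939
finger_force: 0.0
```

```bash
cat >> h.py <<'E'
from scipy.spatial.transform import Rotation as R
def wrist():
    s=state(); c=read_camera("wrist")
    T=np.eye(4); T[:3,:3]=R.from_euler("xyz",s["orientation"]).as_matrix(); T[:3,3]=s["position"]
    return c,pts(c,T@np.array(c["mount"])),s
def go(target,yaw,s=None):
    "tool-unit offset and twist to reach target after turning"
    s=s or state(); R0=R.from_euler("xyz",s["orientation"])
    d=(R.from_euler("xyz",[np.pi,0,yaw]))
    tw=(R0.inv()*d).as_rotvec(degrees=True); tw=tw/6
    dp=np.array(target)-s["position"]
    print("pos",np.round(s["position"],4),"rpy",np.round(s["orientation"],4),"t",round(float(s["time_s"]),2))
    print("offset(before turn)",np.round(R0.inv().apply(dp)/.06,3),"offset(after turn)",np.round(d.inv().apply(dp)/.06,3),"twist",np.round(tw,3))
def rect(n,P,m,zlo,zhi):
    q=P[m&(P[...,2]>zlo)&(P[...,2]<zhi)]; r=cv2.minAreaRect(q[:,:2].astype(np.float32))
    print(n,len(q),np.round([*r[0],np.median(q[:,2]),*r[1],r[2]],4))
E
python3 - <<'E'
from h import *
c,P,s=wrist(); save(c,"w1.png")
go([.577,-.022,.2],3.01,s)
a=np.ones(P.shape[:2],bool)
near=lambda x,y,r:(np.hypot(P[...,0]-x,P[...,1]-y)<r)
rect("rack",P,near(.607,-.026,.08),.03,.12)
rect("plate",P,near(.607,-.026,.08),.03,.04)
for z in(.085,.095,.1): rect("g%.3f"%z,P,near(.577,-.022,.02),z-.006,z+.006)
for t in ("gauge","gauge_handle","file","scraper"):
    print(t,[(round(d["score"],2),np.round(d["location"],3).tolist()) for d in find_in(c,t)[:3]])
E
```

```text
pos [0.5288 0.0267 0.2048] rpy [-3.1409e+00 -8.0000e-04  3.0097e+00] t 2.95
offset(before turn) [-0.902 -0.698  0.08 ] offset(after turn) [-0.902 -0.699  0.08 ] twist [-0.007 -0.008 -0.003]
rack 6211 [ 6.07800e-01 -2.68000e-02  5.62000e-02  6.36000e-02  1.24800e-01
  8.21133e+01]
plate 2375 [ 6.07800e-01 -2.68000e-02  3.57000e-02  6.36000e-02  1.24800e-01
  8.21133e+01]
g0.085 157 [ 5.72800e-01 -1.94000e-02  8.45000e-02  3.21000e-02  1.14000e-02
  6.01053e+01]
g0.095 459 [ 5.77700e-01 -2.25000e-02  9.35000e-02  3.00000e-02  1.40000e-02
  8.17281e+01]
g0.100 101 [ 5.77700e-01 -2.23000e-02  9.43000e-02  2.97000e-02  1.26000e-02
  8.24373e+01]
gauge [(0.73, [0.57, -0.022, 0.084]), (0.68, [0.487, -0.064, 0.083])]
gauge_handle []
file [(0.86, [0.606, -0.023, 0.086])]
scraper [(0.64, [0.51, 0.249, 0.034]), (0.63, [0.633, -0.024, 0.087]), (0.46, [0.497, -0.237, 0.05])]
```

View pics/w1.png

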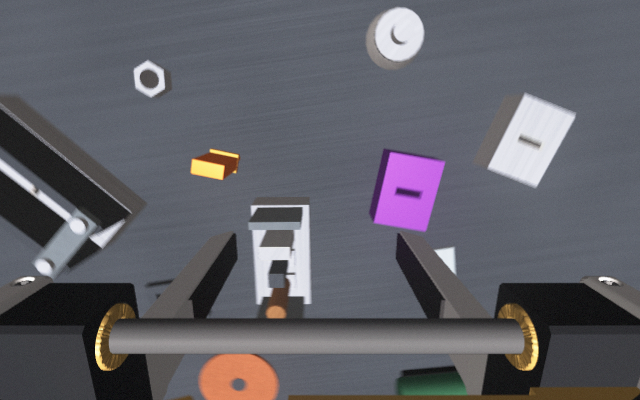

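The close view shows the light steel slab, 30 x 14 mm by depth, at (277,238), next to the near cheek. Behind it are the file at (278,268) and the wooden scraper at (278,305). The orange look-alike at (215,163) is outside the rack. Depth puts the slab's top at z 0.0935, which matches the text's 0.094, so this is the gauge.

step_arm([
  {"twist":[0,0,0.05],"offset":[-0.46,-0.35,0],"claw":70},
  {"twist":[0,0,0],"offset":[-0.46,-0.355,0],"claw":70},
  {"twist":[0,0,0],"offset":[0,0,0.5],"claw":70},
  {"twist":[0,0,0],"offset":[0,0,0.6],"claw":70},
  {"twist":[0,0,0],"offset":[0,0,0],"claw":70},
])

```text
time_s: 3.82
position: [0.5746, -0.0186, 0.136]
orientation: [3.142, -0.007, 3.006]
force: [-0.5, -0.0, -0.9]
opening: 0.0702
finger_force: 0.0
```

Run:
```python
from h import *
c,P,s=wrist(); save(c,"w2.png")
go([.5778,-.0224,.051],3.004,s)
near=lambda x,y,r:(np.hypot(P[...,0]-x,P[...,1]-y)<r)
rect("top",P,near(.577,-.022,.02),.089,.099)
rect("plate",P,near(.607,-.026,.08),.03,.04)
```

```text
pos [ 0.5746 -0.0186  0.136 ] rpy [ 3.1416 -0.0073  3.0064] t 3.83
offset(before turn) [-0.071 -0.055  1.417] offset(after turn) [-0.061 -0.055  1.417] twist [ 0.    -0.07   0.023]
top 821 [ 5.78000e-01 -2.24000e-02  9.36000e-02  2.95000e-02  1.44000e-02
  8.21805e+01]
plate 4032 [ 6.08500e-01 -2.67000e-02  3.57000e-02  6.42000e-02  1.25200e-01
  8.24729e+01]
```

step_arm([
  {"twist":[0,-0.07,0],"offset":[-0.067,-0.057,0.2],"claw":70},
  {"twist":[0,0,0],"offset":[0,0,0.5],"claw":70},
  {"twist":[0,0,0],"offset":[0,0,0.4],"claw":70},
  {"twist":[0,0,0],"offset":[0,0,0.3],"claw":70},
  {"twist":[0,0,0],"offset":[0,0,0],"claw":70},
])

```text
time_s: 4.5
position: [0.5804, -0.0235, 0.0544]
orientation: [3.142, 0.005, 3.006]
force: [0.5, 0.4, -0.1]
opening: 0.0698
finger_force: 0.0
```

Run:
```python
from h import *
go([.5781,-.0224,.051],3.005)
```

```text
pos [ 0.5804 -0.0235  0.0544] rpy [3.1415 0.0054 3.006 ] t 4.5
offset(before turn) [0.041 0.013 0.057] offset(after turn) [0.041 0.013 0.057] twist [0.001 0.051 0.009]
```

step_arm([
  {"twist":[0,0.04,0],"offset":[0.035,0.01,0.05],"claw":70},
  {"twist":[0,0,0],"offset":[0,0,0],"claw":45},
  {"twist":[0,0,0],"offset":[0,0,0],"claw":36},
  {"twist":[0,0,0],"offset":[0,0,0],"claw":20},
  {"twist":[0,0,0],"offset":[0,0,0],"claw":20},
  {"twist":[0,0,0],"offset":[0,0,0],"claw":20},
  {"twist":[0,0,0],"offset":[0,0,0],"claw":20},
], force=30)

```text
time_s: 5.38
position: [0.5792, -0.0225, 0.0526]
orientation: [3.141, 0.003, 3.006]
force: [0.9, 1.5, 0.4]
opening: 0.0294
finger_force: 30.0
```

Run:
```python
from h import *
for _ in range(2):
    c,P,s=wrist()
    go([.5781,-.0224,.051],3.005,s); print(s["opening"],s["finger_force"],s["force"])
near=lambda x,y,r:(np.hypot(P[...,0]-x,P[...,1]-y)<r)
rect("top",P,near(.577,-.022,.02),.089,.099)
```

```text
pos [ 0.5792 -0.0225  0.0526] rpy [3.1412 0.0034 3.0061] t 5.38
offset(before turn) [ 0.018 -0.     0.027] offset(after turn) [ 0.018 -0.     0.027] twist [0.004 0.033 0.011]
0.029449842470602075 30.000080466270447 [0.89083757 1.51536591 0.38689519]
pos [ 0.5792 -0.0225  0.0526] rpy [3.1412 0.0034 3.0061] t 5.42
offset(before turn) [ 0.019 -0.     0.027] offset(after turn) [ 0.018 -0.     0.027] twist [0.004 0.033 0.011]
0.029429615204716212 30.00016540288925 [-0.25189409  1.67392011  0.45773845]
top 2223 [ 5.78500e-01 -2.22000e-02  9.36000e-02  3.78000e-02  1.81000e-02
  8.23006e+01]
```

step_arm([
  {"twist":[0,0,0],"offset":[0,0,-0.15],"claw":20},
  {"twist":[0,0,0],"offset":[0,0,-0.4],"claw":20},
  {"twist":[0,0,0],"offset":[0,0,-0.6],"claw":20},
  {"twist":[0,0,0],"offset":[0,0,-0.5],"claw":20},
  {"twist":[0,0,0],"offset":[0,0,-0.2],"claw":20},
  {"twist":[0,0,0],"offset":[0,0,0],"claw":20},
])

```text
time_s: 6.22
position: [0.5789, -0.0228, 0.1638]
orientation: [-3.142, 0.004, 3.006]
force: [-0.8, -0.0, -2.2]
opening: 0.0296
finger_force: 30.0
```

step_arm([
  {"twist":[0,0,0],"offset":[0.1,0.4,0],"claw":20},
  {"twist":[0,0,0],"offset":[0.16,0.7,0],"claw":20},
  {"twist":[0,0,0],"offset":[0.16,0.7,0],"claw":20},
  {"twist":[0,0,0],"offset":[0.16,0.7,0],"claw":20},
  {"twist":[0,0,0],"offset":[0.16,0.7,0],"claw":20},
  {"twist":[0,0,0.5],"offset":[0.14,0.6,0],"claw":20},
  {"twist":[0,0,0.9],"offset":[0,0.33,0],"claw":20},
  {"twist":[0,0,0.9],"offset":[0,0,0],"claw":20},
  {"twist":[0,0,0.9],"offset":[0,0,0],"claw":20},
  {"twist":[0,0,0.2],"offset":[0,0,0],"claw":20},
  {"twist":[0,0,0],"offset":[0,0,0],"claw":20},
])

```text
time_s: 7.6
position: [0.5604, 0.2296, 0.162]
orientation: [-3.141, 0.001, 2.651]
force: [-0.6, 0.4, -2.4]
opening: 0.0295
finger_force: 30.0
```

```bash
cat >> h.py <<'E'
def tool(s,p):
    return R.from_euler("xyz",s["orientation"]).inv().apply(np.atleast_2d(p)-s["position"])
def slot(c,P,m,zlo,zhi,lvl):
    "dark slot inside the top face: pixels not on the face, enclosed by it; cast onto plane z=lvl"
    face=(m&(P[...,2]>zlo)&(P[...,2]<zhi)).astype(np.uint8)
    return face
E
python3 - <<'E'
from h import *
c,P,s=wrist(); save(c,"w3.png"); np.savez("/tmp/w3.npz",P=P,px=c["pixels"],z=c["z_map"])
go([.559,.230,.16],np.radians(151.7),s); print(s["opening"],s["finger_force"])
near=lambda x,y,r:(np.hypot(P[...,0]-x,P[...,1]-y)<r)
rect("block",P,near(.515,.254,.065),.033,.038)
t=c["T"] if "T" in c else None
for t in ("block_slot","gauge"):
    print(t,[(round(d["score"],2),np.round(d["location"],3).tolist()) for d in find_in(c,t)[:3]])
E
```

```text
pos [0.5604 0.2296 0.162 ] rpy [-3.1411e+00  1.3000e-03  2.6509e+00] t 7.6
offset(before turn) [ 0.024 -0.004  0.032] offset(after turn) [ 0.024 -0.004  0.033] twist [-0.005  0.013  0.031]
0.029477126470847513 29.9995619058609
block 5559 [5.16100e-01 2.53900e-01 3.57000e-02 6.01000e-02 7.90000e-02 6.17927e+01]
block_slot [(0.91, [0.516, 0.256, 0.04]), (0.62, [0.55, 0.128, 0.037])]
gauge [(0.83, [0.492, -0.061, 0.043]), (0.79, [0.556, 0.235, 0.195])]
```

View pics/w3.png

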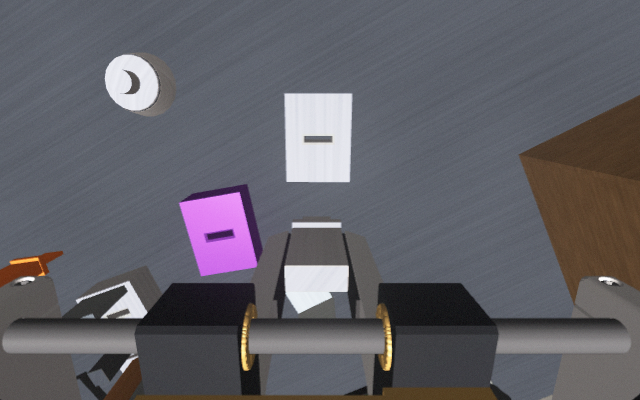

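The view shows the gauge held at (317,250) with its slab top at about (317,278), and the grey block's top at (318,138) with its slot at (318,139). The purple block at (218,232) is well to the side.

```bash
cat >> h.py <<'E'
def plane(c,s,uv,z):
    T=np.eye(4); T[:3,:3]=R.from_euler("xyz",s["orientation"]).as_matrix(); T[:3,3]=s["position"]; T=T@np.array(c["mount"])
    n=cv2.undistortPoints(np.array(uv,float).reshape(-1,1,2),np.array(c["mtx"]),np.array(c["dist_coeffs"])).reshape(-1,2)
    d=np.c_[n,np.ones(len(n))]@T[:3,:3].T
    return T[:3,3]+d*((z-T[2,3])/d[:,2])[:,None]
def darkrect(c,s,box,thr,z):
    g=cv2.cvtColor(c["pixels"],cv2.COLOR_RGB2GRAY)[box[1]:box[3],box[0]:box[2]]
    n,l,st,ce=cv2.connectedComponentsWithStats((g<thr).astype(np.uint8))
    k=1+np.argmax(st[1:,4]); v,u=np.where(l==k)
    p=plane(c,s,np.c_[u+box[0],v+box[1]],z); r=cv2.minAreaRect(p[:,:2].astype(np.float32))
    print("dark",len(u),np.round([*r[0],*r[1],r[2]],4)); return p
E
python3 - <<'E'
from h import *
c,P,s=wrist()
g=cv2.cvtColor(c["pixels"],cv2.COLOR_RGB2GRAY); print(g[125:155:2,318])
for th in (130,160,190): darkrect(c,s,(292,120,344,160),th,.036)
t=tool(s,P.reshape(-1,3)).reshape(P.shape)
m=(np.abs(t[...,0])<.03)&(np.abs(t[...,1])<.03)&(t[...,2]<-.03)&(t[...,2]>-.06)
q=t[m]; print(len(q),np.percentile(q,[1,50,99],axis=0).round(4).tolist())
top=np.median(q[:,2]); k=q[np.abs(q[:,2]-top)<.003]; r=cv2.minAreaRect(k[:,:2].astype(np.float32)); print("gauge top in tool",len(k),top,r)
E
```

```text
[230 229 230 229 230 133 109  94 114 227 230 230 228 230 229]
dark 163 [5.1550e-01 2.5360e-01 2.3900e-02 5.4000e-03 6.1297e+01]
dark 192 [5.15600e-01 2.54000e-01 2.48000e-02 5.40000e-03 6.18567e+01]
dark 196 [5.15600e-01 2.54100e-01 2.49000e-02 5.40000e-03 6.18569e+01]
4364 [[-0.0069, -0.0273, -0.0596], [0.0069, -0.0011, -0.0412], [0.0091, 0.0255, -0.0305]]
gauge top in tool 2217 -0.041175394544145275 ((-1.8251128494739532e-05, -0.0008478481322526932), (0.054047562181949615, 0.018565664067864418), 89.96428680419922)
```

```bash
python3 - <<'E'
from h import *
c,P,s=wrist()
t=tool(s,P.reshape(-1,3)).reshape(P.shape)
m=(np.abs(t[...,0])<.03)&(np.abs(t[...,1])<.011)&(t[...,2]<-.03)&(t[...,2]>-.06)
q=t[m]
k=q[np.abs(q[:,2]+.0412)<.0012]; print(len(k),np.median(k[:,2]),np.percentile(k[:,0],[0,1,5,50,95,99,100]).round(4))
E
python3 - <<'E'
from h import *
s=state(); Rm=R.from_euler("xyz",[np.pi,0,2.649]).as_matrix()
for gx in (0,.0005,.001): 
    go(np.array([.5158,.254,.14])-Rm@[gx,0,0],2.649,s)
E
```

```text
1226 -0.04104823120851439 [-0.0067 -0.0063 -0.0056  0.0008  0.0069  0.0074  0.0081]
pos [0.5609 0.2297 0.1633] rpy [3.1404e+00 2.9000e-03 2.6503e+00] t 7.85
offset(before turn) [0.855 0.002 0.385] offset(after turn) [0.854 0.001 0.388] twist [0.011 0.028 0.012]
pos [0.5609 0.2297 0.1633] rpy [3.1404e+00 2.9000e-03 2.6503e+00] t 7.85
offset(before turn) [0.847 0.002 0.385] offset(after turn) [0.846 0.001 0.388] twist [0.011 0.028 0.012]
pos [0.5609 0.2297 0.1633] rpy [3.1404e+00 2.9000e-03 2.6503e+00] t 7.85
offset(before turn) [0.838 0.001 0.385] offset(after turn) [0.837 0.001 0.388] twist [0.011 0.028 0.012]
```

step_arm([
  {"twist":[0,0,0],"offset":[0.4,0,0],"claw":20},
  {"twist":[0,0,0],"offset":[0.445,0,0],"claw":20},
  {"twist":[0,0,0],"offset":[0,0,0.5],"claw":20},
  {"twist":[0,0,0],"offset":[0,0,0.5],"claw":20},
  {"twist":[0,0,0],"offset":[0,0,0.2],"claw":20},
  {"twist":[0,0,0],"offset":[0,0,0],"claw":20},
])

```text
time_s: 8.6
position: [0.5161, 0.2535, 0.0905]
orientation: [-3.141, 0.002, 2.65]
force: [-0.1, -0.1, -2.0]
opening: 0.0297
finger_force: 30.0
```

Run:
```python
from h import *
c,P,s=wrist(); save(c,"w4.png",(180,80,460,300),2.5)
Rm=R.from_euler("xyz",[np.pi,0,2.649]).as_matrix()
go(np.array([.5158,.254,.0525])-Rm@[.0006,0,0],2.649,s)
g=cv2.cvtColor(c["pixels"],cv2.COLOR_RGB2GRAY)
near=lambda x,y,r:(np.hypot(P[...,0]-x,P[...,1]-y)<r)
rect("block",P,near(.515,.254,.065),.033,.038)
```

```text
pos [0.5161 0.2535 0.0905] rpy [-3.1415e+00  1.8000e-03  2.6500e+00] t 8.6
offset(before turn) [-0.001  0.005  0.634] offset(after turn) [-0.002  0.005  0.634] twist [-0.001  0.018  0.009]
block 4783 [5.04600e-01 2.60000e-01 3.57000e-02 6.02000e-02 5.49000e-02 6.15369e+01]
```

View pics/w4.png

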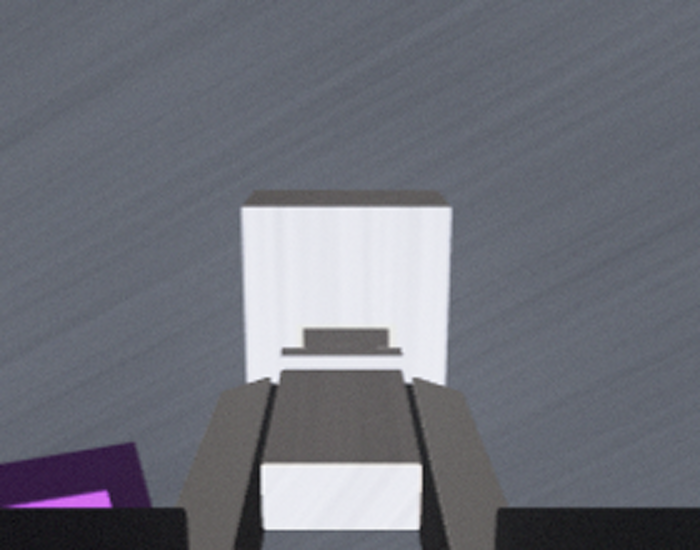

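The gauge is lined up with the block: the blade's visible face is centred at crop column 346, and the block spans columns 243 to 450. The blade hides the slot behind it.

step_arm([
  {"twist":[0,0,0],"offset":[0,0,0.1],"claw":20},
  {"twist":[0,0,0],"offset":[0,0,0.1],"claw":20},
  {"twist":[0,0,0],"offset":[0,0,0.07],"claw":20},
  {"twist":[0,0,0],"offset":[0,0,0],"claw":20},
])

```text
time_s: 9.15
position: [0.5161, 0.2535, 0.0743]
orientation: [3.141, 0.002, 2.65]
force: [0.4, -1.3, -2.6]
opening: 0.0299
finger_force: 30.0
```

step_arm([
  {"twist":[0,0,0],"offset":[0,0,0.12],"claw":20},
  {"twist":[0,0,0],"offset":[0,0,0.12],"claw":20},
  {"twist":[0,0,0],"offset":[0,0,0.08],"claw":20},
  {"twist":[0,0,0],"offset":[0,0,0.02],"claw":20},
  {"twist":[0,0,0],"offset":[0,0,0],"claw":20},
])

```text
time_s: 9.78
position: [0.5166, 0.2537, 0.0545]
orientation: [3.14, 0.003, 2.65]
force: [0.1, -0.2, -1.7]
opening: 0.0299
finger_force: 30.0
```

step_arm([
  {"twist":[0,0,0],"offset":[0,0,0.02],"claw":20},
  {"twist":[0,0,0],"offset":[0,0,0.01],"claw":20},
  {"twist":[0,0,0],"offset":[0,0,0],"claw":20},
])

```text
time_s: 10.15
position: [0.5166, 0.2537, 0.0528]
orientation: [3.14, 0.003, 2.65]
force: [-0.4, -0.7, -2.3]
opening: 0.0294
finger_force: 30.0
```

step_arm([
  {"twist":[0,0,0],"offset":[0,0,0.01],"claw":20},
  {"twist":[0,0,0],"offset":[0,0,0.01],"claw":20},
  {"twist":[0,0,0],"offset":[0,0,0],"claw":20},
])

```text
time_s: 10.52
position: [0.5167, 0.2538, 0.0526]
orientation: [3.14, 0.003, 2.65]
force: [-1.8, -1.3, 5.0]
opening: 0.0295
finger_force: 30.0
```

step_arm([
  {"twist":[0,0,0],"offset":[0,0,0],"claw":32},
  {"twist":[0,0,0],"offset":[0,0,0],"claw":45},
  {"twist":[0,0,0],"offset":[0,0,0],"claw":60},
  {"twist":[0,0,0],"offset":[0,0,0],"claw":60},
  {"twist":[0,0,0],"offset":[0,0,0],"claw":60},
  {"twist":[0,0,0],"offset":[0,0,-0.4],"claw":60},
  {"twist":[0,0,0],"offset":[0,0,-0.7],"claw":60},
  {"twist":[0,0,0],"offset":[-0.6,0,-0.3],"claw":60},
  {"twist":[0,0,0],"offset":[0,0,0],"claw":60},
])

```text
time_s: 11.65
position: [0.5506, 0.2362, 0.138]
orientation: [3.137, 0.007, 2.648]
force: [-0.3, -0.4, -0.0]
opening: 0.06
finger_force: 0.0
```

Run:
```python
from h import *
c,P,s=wrist(); save(c,"w5.png",(180,80,460,300),2.5)
near=lambda x,y,r:(np.hypot(P[...,0]-x,P[...,1]-y)<r)
rect("block",P,near(.515,.254,.065),.033,.038)
m=near(.5155,.254,.025)&(P[...,2]>.08); z=np.median(P[m][:,2]); print(m.sum(),z)
rect("top",P,m,.091,.097); rect("collar",P,near(.5155,.254,.03),.0395,.046)
print(s["opening"],s["finger_force"]); go([.5158,.254,.14],1.078,s)
```

```text
block 5213 [5.15800e-01 2.54100e-01 3.58000e-02 6.01000e-02 7.97000e-02 6.17662e+01]
8111 0.2516179249507013
top 878 [5.1590e-01 2.5350e-01 9.3700e-02 2.9800e-02 1.3900e-02 6.1101e+01]
collar 175 [5.0870e-01 2.5740e-01 4.1700e-02 2.9200e-02 3.3000e-03 6.2077e+01]
0.06001598779748086 0.0
pos [0.5506 0.2362 0.138 ] rpy [3.1371 0.0067 2.6479] t 11.65
offset(before turn) [ 0.651 -0.014 -0.038] offset(after turn) [-0.013 -0.651 -0.034] twist [ 0.084  0.016 14.992]
```

View pics/w5.png

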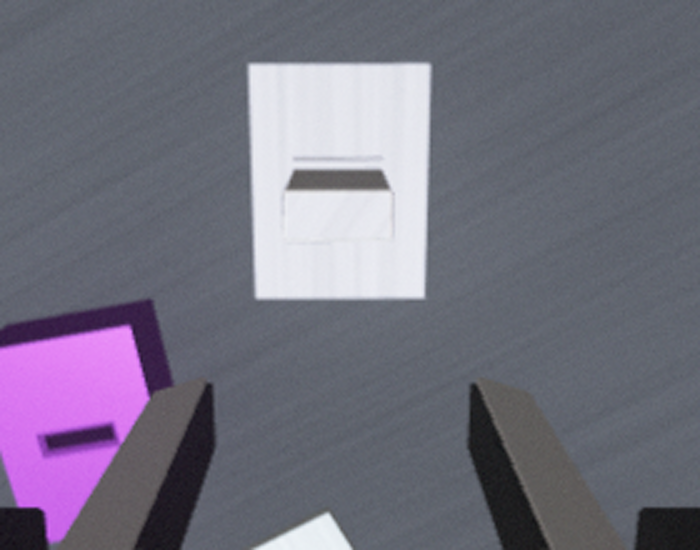

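The gauge stands upright and released in the block: slab top at crop (338,215), collar seated at (338,158), top height z 0.0937 and centred. Next I turn 90° to grip the broad faces.

step_arm([
  {"twist":[0,0,0],"offset":[0.32,0,0],"claw":60},
  {"twist":[0,0,0],"offset":[0.33,0,0],"claw":60},
  {"twist":[0,0,1],"offset":[0,0,0],"claw":60},
  {"twist":[0,0,1],"offset":[0,0,0],"claw":60},
  {"twist":[0,0,1],"offset":[0,0,0],"claw":60},
  {"twist":[0,0,1],"offset":[0,0,0],"claw":60},
  {"twist":[0,0,1],"offset":[0,0,0],"claw":60},
  {"twist":[0,0,1],"offset":[0,0,0],"claw":60},
  {"twist":[0,0,1],"offset":[0,0,0],"claw":60},
  {"twist":[0,0,1],"offset":[0,0,0],"claw":60},
  {"twist":[0,0,1],"offset":[0,0,0],"claw":60},
  {"twist":[0,0,1],"offset":[0,0,0],"claw":60},
])

```text
time_s: 13.2
position: [0.5114, 0.2563, 0.135]
orientation: [3.14, 0.001, 1.601]
force: [-0.2, 0.3, -0.3]
opening: 0.0599
finger_force: 0.0
```

step_arm([
  {"twist":[0,0,1],"offset":[0,0,0],"claw":60},
  {"twist":[0,0,1],"offset":[0,0,0],"claw":60},
  {"twist":[0,0,1],"offset":[0,0,0],"claw":60},
  {"twist":[0,0,1],"offset":[0,0,0],"claw":60},
  {"twist":[0,0,1],"offset":[0,0,0],"claw":60},
  {"twist":[0,0,0],"offset":[0,0,0],"claw":60},
  {"twist":[0,0,0],"offset":[0,0,0],"claw":60},
])

```text
time_s: 14.08
position: [0.5126, 0.2557, 0.1353]
orientation: [3.139, -0.001, 1.082]
force: [-0.3, -0.3, -0.1]
opening: 0.0601
finger_force: 0.0
```

Run:
```python
from h import *
c,P,s=wrist()
near=lambda x,y,r:(np.hypot(P[...,0]-x,P[...,1]-y)<r)
rect("top",P,near(.5155,.254,.025),.091,.097)
go([.5158,.2538,.052],1.077,s)
```

```text
top 778 [5.1650e-01 2.5290e-01 9.3700e-02 2.9900e-02 1.3500e-02 6.1801e+01]
pos [0.5126 0.2557 0.1353] rpy [ 3.1392e+00 -8.0000e-04  1.0818e+00] t 14.07
offset(before turn) [-0.004  0.059  1.389] offset(after turn) [-0.003  0.063  1.389] twist [ 0.023 -0.008  0.046]
```

step_arm([
  {"twist":[0,0,0.05],"offset":[0,0.07,0.2],"claw":60},
  {"twist":[0,0,0],"offset":[0,0,0.5],"claw":60},
  {"twist":[0,0,0],"offset":[0,0,0.45],"claw":60},
  {"twist":[0,0,0],"offset":[0,0,0.23],"claw":60},
  {"twist":[0,0,0],"offset":[0,0,0],"claw":50},
])

```text
time_s: 14.75
position: [0.5168, 0.2527, 0.0512]
orientation: [3.141, 0.001, 1.074]
force: [0.7, -0.6, -0.6]
opening: 0.0531
finger_force: 0.0
```

Run:
```python
from h import *
go([.5163,.2531,.053],1.077)
```

```text
pos [0.5168 0.2527 0.0512] rpy [3.1407e+00 1.2000e-03 1.0738e+00] t 14.75
offset(before turn) [ 0.002 -0.011 -0.031] offset(after turn) [ 0.003 -0.011 -0.031] twist [ 0.009  0.011 -0.03 ]
```

step_arm([
  {"twist":[0,0,-0.03],"offset":[0,-0.01,-0.02],"claw":30},
  {"twist":[0,0,0],"offset":[0,0,0],"claw":20},
  {"twist":[0,0,0],"offset":[0,0,0],"claw":16},
  {"twist":[0,0,0],"offset":[0,0,0],"claw":6},
  {"twist":[0,0,0],"offset":[0,0,0],"claw":6},
  {"twist":[0,0,0],"offset":[0,0,0],"claw":6},
  {"twist":[0,0,0],"offset":[0,0,0],"claw":6},
], force=30)

```text
time_s: 15.62
position: [0.5162, 0.2542, 0.0543]
orientation: [3.141, -0.001, 1.077]
force: [-4.4, 2.1, 3.6]
opening: 0.0138
finger_force: 30.0
```

step_arm([
  {"twist":[0,0,0],"offset":[0,0,-0.1],"claw":6},
  {"twist":[0,0,0],"offset":[0,0,-0.3],"claw":6},
  {"twist":[0,0,0],"offset":[0,0,-0.5],"claw":6},
  {"twist":[0,0,0],"offset":[0,0,-0.6],"claw":6},
  {"twist":[0,0,0],"offset":[0,0,-0.4],"claw":6},
  {"twist":[0,0,0],"offset":[0,0,-0.15],"claw":6},
  {"twist":[0,0,0],"offset":[0,0,0],"claw":6},
])

```text
time_s: 16.5
position: [0.5174, 0.2532, 0.1778]
orientation: [3.137, -0.002, 1.077]
force: [0.1, 0.2, -2.9]
opening: 0.0136
finger_force: 30.0
```

step_arm([
  {"twist":[0,0,0],"offset":[-0.4,0.2,0],"claw":6},
  {"twist":[0,0,0],"offset":[-0.75,0.4,0],"claw":6},
  {"twist":[0,0,0],"offset":[-0.75,0.4,0],"claw":6},
  {"twist":[0,0,0],"offset":[-0.75,0.4,0],"claw":6},
  {"twist":[0,0,0],"offset":[-0.75,0.4,0],"claw":6},
  {"twist":[0,0,0],"offset":[-0.75,0.4,0],"claw":6},
  {"twist":[0,0,0],"offset":[-0.75,0.4,0],"claw":6},
  {"twist":[0,0,0],"offset":[-0.75,0.4,0],"claw":6},
  {"twist":[0,0,0],"offset":[-0.75,0.4,0],"claw":6},
  {"twist":[0,0,0],"offset":[-0.75,0.4,0],"claw":6},
  {"twist":[0,0,0],"offset":[-0.7,0.35,0],"claw":6},
  {"twist":[0,0,0],"offset":[-0.4,0.2,0],"claw":6},
])

```text
time_s: 18.0
position: [0.5106, -0.3084, 0.1747]
orientation: [-3.141, -0.001, 1.075]
force: [-0.3, -0.2, -3.1]
opening: 0.014
finger_force: 30.0
```

step_arm([
  {"twist":[0,0,-0.9],"offset":[0,0,0],"claw":6},
  {"twist":[0,0,-1],"offset":[0,0,0],"claw":6},
  {"twist":[0,0,-1],"offset":[0,0,0],"claw":6},
  {"twist":[0,0,-1],"offset":[0,0,0],"claw":6},
  {"twist":[0,0,-1],"offset":[0,0,0],"claw":6},
  {"twist":[0,0,-1],"offset":[0,0,0],"claw":6},
  {"twist":[0,0,-1],"offset":[0,0,0],"claw":6},
  {"twist":[0,0,-1],"offset":[0,0,0],"claw":6},
  {"twist":[0,0,-1],"offset":[0,0,0],"claw":6},
  {"twist":[0,0,-1],"offset":[0,0,0],"claw":6},
  {"twist":[0,0,-1],"offset":[0,0,0],"claw":6},
  {"twist":[0,0,0],"offset":[0,0,0],"claw":6},
])

```text
time_s: 19.5
position: [0.5113, -0.3059, 0.1753]
orientation: [3.141, -0.001, 2.217]
force: [0.1, -0.7, -2.4]
opening: 0.0138
finger_force: 30.0
```

Run:
```python
from h import *
c,P,s=wrist(); save(c,"w6.png"); np.savez("/tmp/w6.npz",P=P,px=c["pixels"])
go([.51,-.305,.175],np.radians(127),s); print(s["opening"],s["finger_force"])
near=lambda x,y,r:(np.hypot(P[...,0]-x,P[...,1]-y)<r)
rect("rails",P,near(.48,-.265,.11),.08,.092)
rect("all",P,near(.48,-.265,.11),.03,.105)
for t in ("jig_gap","gauge"):
    print(t,[(round(d["score"],2),np.round(d["location"],3).tolist()) for d in find_in(c,t)[:3]])
t=tool(s,P.reshape(-1,3)).reshape(P.shape)
m=(np.abs(t[...,0])<.03)&(np.abs(t[...,1])<.0055)&(t[...,2]<-.03)&(t[...,2]>-.06)
q=t[m]; z=np.median(q[:,2]); k=q[np.abs(q[:,2]-z)<.0015]; print(z,len(k),np.percentile(k[:,0],[0,1,50,99,100]).round(4))
```

```text
pos [ 0.5113 -0.3059  0.1753] rpy [ 3.1406e+00 -6.0000e-04  2.2171e+00] t 19.5
offset(before turn) [ 0.024 -0.008  0.004] offset(after turn) [ 0.024 -0.008  0.004] twist [ 0.01  -0.006  0.005]
0.013779722905315175 29.996725022792816
rails 4609 [ 0.4822 -0.2661  0.0857  0.1805  0.0779 37.5632]
all 19260 [ 0.4821 -0.266   0.0849  0.1805  0.0783 37.5632]
jig_gap [(0.79, [0.485, -0.265, 0.085])]
gauge [(0.81, [0.504, -0.297, 0.215])]
-0.03927839374720524 1342 [-0.016  -0.0156 -0.0003  0.0137  0.014 ]
```

View pics/w6.png

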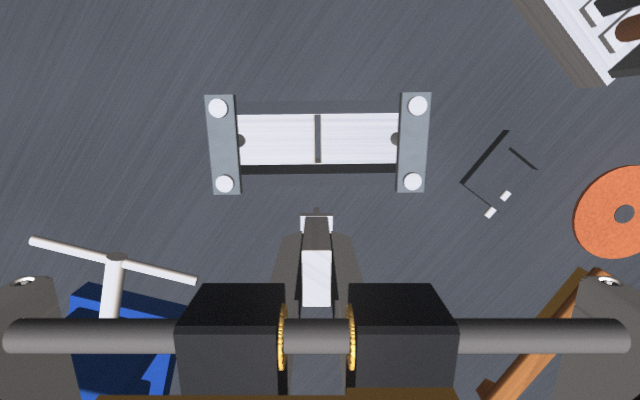

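The view shows the gauge held with its slab top at (317,278). The jig's channel spans columns 205 to 430, with the open joint at column 318, rows 114 to 163. Nothing lies between the gauge and the jig.

Run:
```python
from h import *
c,P,s=wrist()
g=cv2.cvtColor(c["pixels"],cv2.COLOR_RGB2GRAY); print(g[138,308:328])
p=darkrect(c,s,(285,118,350,158),150,.036)
d=np.median(p,axis=0); vx,vy,x0,y0=cv2.fitLine(p[:,:2].astype(np.float32),cv2.DIST_L2,0,.01,.01).ravel()
print("gap line angle",np.degrees(np.arctan2(vy,vx)),x0,y0)
t=tool(s,P.reshape(-1,3)).reshape(P.shape)
m=(np.abs(t[...,0])<.017)&(np.abs(t[...,1])<.02)&(np.abs(t[...,2]+.0393)<.0015)&(g>180)
print("gauge top tool",cv2.minAreaRect(t[m][:,:2].astype(np.float32)))
e=np.array([vx,vy]); C=np.array([.4821,-.266]); L=np.array([x0,y0]); G=L+e*((C-L)@e); print("gap centre",G,"vs C",C)
yaw=np.radians(127.5)
go([*G,.12],yaw,s)
near=lambda x,y,r:(np.hypot(P[...,0]-x,P[...,1]-y)<r)
b=near(*C,.06)&(P[...,2]>.03)&(P[...,2]<.04); print("bar top z",np.median(P[b][:,2]))
```

```text
[224 226 222 221 217 205 160 110 107 106 106 106 163 223 222 223 220 224
 220 222]
dark 215 [ 4.81300e-01 -2.65900e-01  4.80000e-03  3.68000e-02  3.71628e+01]
gap line angle -51.87776 0.4808777 -0.26492605
gauge top tool ((-0.001249397173523903, -0.0005525690503418446), (0.030201883986592293, 0.013563987798988819), 0.4991821050643921)
gap centre [ 0.48186511 -0.26618433] vs C [ 0.4821 -0.266 ]
pos [ 0.5117 -0.306   0.1762] rpy [3.1399e+00 8.0000e-04 2.2172e+00] t 19.65
offset(before turn) [0.829 0.001 0.936] offset(after turn) [0.828 0.01  0.937] twist [ 0.016  0.008 -0.078]
bar top z 0.035727313044168374
```

step_arm([
  {"twist":[0,0,-0.06],"offset":[0.4,0,0],"claw":6},
  {"twist":[0,0,0],"offset":[0.448,0.017,0],"claw":6},
  {"twist":[0,0,0],"offset":[0,0,0.4],"claw":6},
  {"twist":[0,0,0],"offset":[0,0,0.5],"claw":6},
  {"twist":[0,0,0],"offset":[0,0,0.35],"claw":6},
  {"twist":[0,0,0],"offset":[0,0,0],"claw":6},
])

```text
time_s: 20.45
position: [0.4808, -0.2641, 0.0998]
orientation: [3.141, -0.002, 2.224]
force: [-0.1, 0.1, -2.1]
opening: 0.0141
finger_force: 30.0
```

Run:
```python
from h import *
c,P,s=wrist(); save(c,"w7.png",(180,80,460,300),2.5)
yaw=np.radians(127.4); Rm=R.from_euler("xyz",[np.pi,0,yaw]).as_matrix()
go(np.array([.4819,-.2662,.0543])-Rm@[-.0012,-.0005,0],yaw,s)
b=(np.hypot(P[...,0]-.482,P[...,1]+.266)<.13)&(P[...,2]>.03)&(P[...,2]<.105)
rect("jig",P,b,.03,.105)
g=cv2.cvtColor(c["pixels"],cv2.COLOR_RGB2GRAY)
t=tool(s,P.reshape(-1,3)).reshape(P.shape)
m=(np.abs(t[...,0])<.017)&(np.abs(t[...,1])<.02)&(np.abs(t[...,2]+.0393)<.0015)&(g>180)
print("gauge top tool",cv2.minAreaRect(t[m][:,:2].astype(np.float32)))
```

```text
pos [ 0.4808 -0.2641  0.0998] rpy [ 3.1409e+00 -2.4000e-03  2.2243e+00] t 20.45
offset(before turn) [-0.021  0.001  0.759] offset(after turn) [-0.019  0.002  0.759] twist [ 0.007 -0.023  0.007]
jig 28600 [ 0.4821 -0.2659  0.0835  0.1807  0.0785 37.7571]
gauge top tool ((-0.0012422595173120499, -0.000567571260035038), (0.03040502592921257, 0.013573283329606056), 0.4504041075706482)
```

View pics/w7.png

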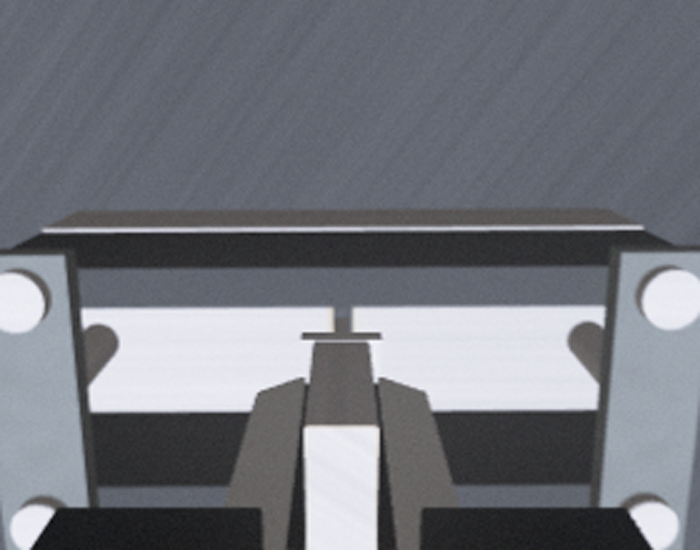

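The gap's upper end shows at crop (343,318) and the collar is centred at column 341, so they line up within about 0.5 mm. I'll measure it finely before going in.

Run:
```python
from h import *
c,P,s=wrist()
g=cv2.cvtColor(c["pixels"],cv2.COLOR_RGB2GRAY).astype(float)
for r in (204,206,208,210):
    w=np.clip(215-g[r,305:330],0,None); u=(w*np.arange(305,330)).sum()/w.sum()
    print(r,g[r,309:325].astype(int),round(u,2),tool(s,plane(c,s,[[u,r]],.036)).round(4))
r=214; print(g[213,295:340].astype(int)); print(g[215,295:340].astype(int))
```

```text
204 [229 228 227 199 113 113 111 110 113 115 117 179 232 230 230 230] 316.08 [[ 0.0057 -0.0007  0.0656]]
206 [231 226 227 201 120 110 110 107 111 106 112 174 230 229 231 231] 316.18 [[ 0.0041 -0.0007  0.0656]]
208 [231 228 224 198 114  97  96  96  95  98 109 179 230 231 230 231] 316.11 [[ 0.0025 -0.0007  0.0656]]
210 [230 227 223 196 113  94 100  95  98  97 111 174 228 228 229 229] 316.11 [[ 0.0009 -0.0007  0.0656]]
[227 228 227 227 227 193  95  97  94  94  96  93  98  96  97  97  98  97
  99  98  99 101 101  99  99 101  99 101  97  97  97  95  98  99  98  97
 108 175 226 227 227 228 226 227 227]
[232 231 230 232 225 182 118 120 120 122 112 106 104 104 105 109 110 111
 107 107 106 108 109 104 108 110 108 110 109 107 107 110 123 128 127 128
 127 162 215 230 231 230 228 229 229]
```

step_arm([
  {"twist":[0,0,0],"offset":[-0.02,0,0.15],"claw":6},
  {"twist":[0,0,0],"offset":[0,0,0.1],"claw":6},
  {"twist":[0,0,0],"offset":[0,0,0.08],"claw":6},
  {"twist":[0,0,0],"offset":[0,0,0.07],"claw":6},
  {"twist":[0,0,0],"offset":[0,0,0],"claw":6},
])

```text
time_s: 21.18
position: [0.4827, -0.2658, 0.0775]
orientation: [3.14, 0.001, 2.225]
force: [-0.8, 0.0, -2.3]
opening: 0.0144
finger_force: 30.0
```

step_arm([
  {"twist":[0,0,0],"offset":[0,0,0.1],"claw":6},
  {"twist":[0,0,0],"offset":[0,0,0.1],"claw":6},
  {"twist":[0,0,0],"offset":[0,0,0.08],"claw":6},
  {"twist":[0,0,0],"offset":[0,0,0.06],"claw":6},
  {"twist":[0,0,0],"offset":[0,0,0.02],"claw":6},
  {"twist":[0,0,0],"offset":[0,0,0],"claw":6},
])

```text
time_s: 21.92
position: [0.4831, -0.266, 0.0564]
orientation: [3.139, 0.002, 2.225]
force: [-0.5, -0.3, -1.8]
opening: 0.014
finger_force: 30.0
```

step_arm([
  {"twist":[0,0,0],"offset":[0,0,0.02],"claw":6},
  {"twist":[0,0,0],"offset":[0,0,0.01],"claw":6},
  {"twist":[0,0,0],"offset":[0,0,0],"claw":6},
])

```text
time_s: 22.3
position: [0.4831, -0.266, 0.0546]
orientation: [3.139, 0.002, 2.225]
force: [-0.0, -0.9, -3.2]
opening: 0.0135
finger_force: 30.0
```

step_arm([
  {"twist":[0,0,0],"offset":[0,0,0.01],"claw":6},
  {"twist":[0,0,0],"offset":[0,0,0.01],"claw":6},
  {"twist":[0,0,0],"offset":[0,0,0],"claw":6},
])

```text
time_s: 22.68
position: [0.4832, -0.2661, 0.0543]
orientation: [3.139, 0.003, 2.225]
force: [-1.6, 0.7, 3.9]
opening: 0.0138
finger_force: 30.0
```

step_arm([
  {"twist":[0,0,0],"offset":[0,0,0],"claw":18},
  {"twist":[0,0,0],"offset":[0,0,0],"claw":28},
  {"twist":[0,0,0],"offset":[0,0,0],"claw":40},
  {"twist":[0,0,0],"offset":[0,0,0],"claw":40},
  {"twist":[0,0,0],"offset":[0,0,-0.3],"claw":40},
  {"twist":[0,0,0],"offset":[0,0,-0.7],"claw":40},
  {"twist":[0,0,0],"offset":[0,0,-0.8],"claw":40},
  {"twist":[0,0,0],"offset":[-0.6,0,-0.2],"claw":40},
  {"twist":[0,0,0],"offset":[-0.3,0,0],"claw":40},
  {"twist":[0,0,0],"offset":[0,0,0],"claw":40},
])

```text
time_s: 23.92
position: [0.516, -0.3096, 0.1746]
orientation: [3.139, 0.003, 2.224]
force: [0.0, 0.3, 0.3]
opening: 0.04
finger_force: 0.0
```

Run:
```python
from h import *
c,P,s=wrist(); save(c,"w8.png",(160,60,480,300),2)
near=lambda x,y,r:(np.hypot(P[...,0]-x,P[...,1]-y)<r)
rect("gauge top",P,near(.482,-.266,.022),.091,.098)
rect("jig",P,near(.482,-.266,.11),.03,.105)
print(s["opening"],s["finger_force"],s["position"],s["time_s"])
```

```text
gauge top 697 [ 4.83800e-01 -2.67900e-01  9.37000e-02  1.35000e-02  2.97000e-02
  3.77142e+01]
jig 19953 [ 0.4822 -0.2658  0.0853  0.1806  0.078  37.7144]
0.039982051776614576 0.0 [ 0.51604071 -0.30961563  0.17461718] 23.925
```

View pics/w8.png

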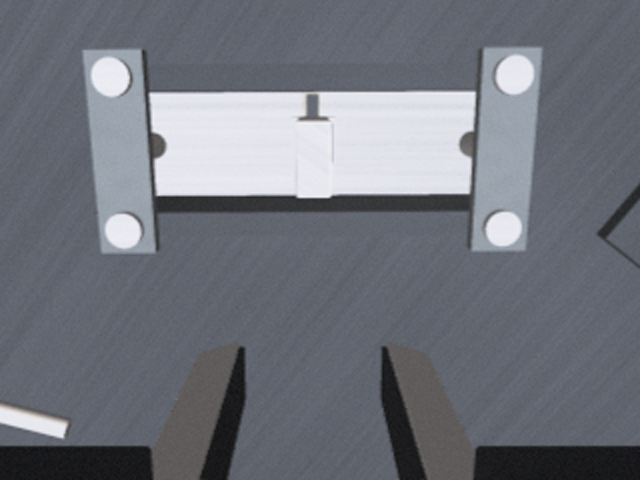

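The gauge stands upright in the joint with its slab top at crop (315,158). It sits about 2.6 mm off midway and is seated, since its top height z 0.0937 puts the collar at 0.0357. The fingers are clear.

```bash
python3 -c "
from station import *
print(finish_job())"
```

```text
the job is handed in; nothing more can be done
None
```

The gauge was proved home in the setting block and released there, and it now stands on its own in the jig joint, seated on its collar and about 2.6 mm off midway; the job is handed in at about 24 s, with no verdict returned.

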